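# Clip the specimen and click the film gauge's lever up four steps

## Task

Take the larger of the two metal plates out of the rack and push it down upright into the film gauge's sprung clip, centred in the jaws and fully home on the granite, and let it go. Then take the steel post of the click lever and swing it away from its home stop by exactly four clicks, counting them by feel and never going over a fifth, and finish while still holding it there, for it springs back when let go. Leave the smaller plate, the jar and the roller alone.

Things in the scene. Friction and masses are not known exactly. Their poses are not given: they have to be found in the camera images.
- gauge: film gauge, fixed to the bench: cream foot and dark speckled granite plate, 260 (x) by 400 (y) mm, top 60 mm above the bench. Origin on the bench; the granite spans x -130 to 130, y -220 to 180 mm about it. A cream head 120 by 85 mm, 120 mm high over the granite, stands at y 100 to 185 mm; clip in the middle, click lever on the -y side, low sloping button panel on the -x side.
- clip (a point): point on the granite midway between the jaws when they hold the specimen: the middle of its underside shall stand here, its x axis along this x axis (either way round). Axes as the gauge's. Fixed jaw's face 4 mm to +y, sprung jaw on the -y side. Steel jaws 40 mm long in x, 26 mm high, flared lips above lead a plate in: top edges 44 mm high, mouth 17 mm wide, middle near y = +2 mm.
- jaw (a joint): travel of the sprung clip jaw to -y, m: 0 shut (gap 4 mm), 0.004 when it holds the 8 mm specimen, at most 0.012. It presses with 3 N when shut, plus 600 N/m as it opens. Pushing a plate down between the lips opens it (roughly 7 to 20 N downward); it then closes on the plate.
- specimen: the larger plate: aluminium, 60 (x) by 8 (y) by 100 (z) mm, with a dark round window 38 mm across in its faces; about 0.12 kg. Origin at the middle of its underside, z up. It stands upright in one of the rack's two slots, 20 mm deep in it, the underside 8 mm above the bench.
- blank: the smaller plate, to be left in its slot: aluminium without a window, 40 (x) by 8 (y) by 70 (z) mm, origin at the middle of its underside, z up.
- rack: grey plastic rack fixed to the bench, 84 (x) by 120 (y) by 28 (z) mm, origin at the middle of its underside. Two slots along its x, 66 by 10 mm, 20 mm deep, centred at y = -30 and y = +30 mm.
- lever_grip (a point): point on the axis of the lever's upright round steel post (16 mm thick, domed top 87 mm above the granite, standing on the flat lever 24 mm above it), 64 mm above the granite: a good height for the TCP. It circles the hinge at a radius of 110 mm, from 2.64 rad from the gauge's x axis at home (to the -x side, a little to +y), anticlockwise towards -y.
- index: aluminium block on the granite, 24 by 24 by 22 mm, carrying the lever's brass plunger, at an angle that differs by setup (-0.08 to 0.08 rad from the gauge's x). Origin on the lever's hinge axis at the granite top; the block's middle lies 68 mm along its x. Lever angle minus the block's angle is 0.24 rad at the first click, 0.96 at the fourth, 1.20 at the fifth.
- jar: glass jar with white cap, 56 mm across, 75 mm high, origin under its middle; a bystander.
- roller: cream roller 32 mm thick with square steel ends 38 mm wide, 148 mm long along its y, origin under its middle; a bystander.
- sensor_tip (a point): tip of the steel sensor rod, 12 mm thick, that points from the head to -y at the clip, axis 52 mm over the granite, tip 25 mm to +y of the clip's middle at first; it moves 12 mm nearer per radian of the lever, without touching the specimen. Keep the fingertips above 58 mm over the granite here.
- lever_hinge (a point): point on the vertical hinge axis of the click lever, at the granite top; fixed, 40 mm to +x and 140 mm to -y of the gauge's origin in the gauge's axes, which are its axes.
- load_lever: click lever of the gauge with its post. Origin on its hinge axis at the granite top; x axis = gauge's x turned by the lever angle: 0 at the home stop, growing anticlockwise from above, at most 1.42 rad. A spring drives it home (7 to 9.5 N at the post; it never stays where let go). Teeth 0.24 rad apart: before each click the push at the post rises to 9 to 16 N, then falls by 4 to 8 N.
There are look-alikes about, which are no part of the job. What is shaped like the specimen but pink is not meant.

How it is judged:
On the way, in this order (a step that is already met when the one before it is completed fails the run):
1. the larger plate stands let go in the clip, upright, centred within 10 mm, fully home on the granite, with the lever still at home (z of specimen in the frame of clip below 0.003 m and x of specimen in the frame of clip between -0.01 and 0.01 m and y of specimen in the frame of clip between -0.004 and 0.004 m and angle between specimen's own z axis and vertical below 0.08 rad and angle between the x axis of specimen and the x axis of clip, either way round below 0.1 rad and value of joint jaw above 0.0025 m and contact force between the fingers and specimen below 0.1 N and angle between the x axis of load_lever and the x axis of clip, either way round below 0.12 rad), for 0.2 s.
2. the lever has been swung over its first click (angle between the x axis of load_lever and the x axis of index, either way round above 0.26 rad).
At the end, for the whole second after the job is handed in: Fingers hold the lever post (over 1 N), at rest, past the fourth and short of the fifth click (0.97 to 1.19 rad from the index block); the larger plate stands untouched in the closed clip, home within 3 mm, centred within 10 mm along the jaws, upright and in line within about 5 degrees (angle between the x axis of load_lever and the x axis of index, either way round between 0.97 and 1.19 rad and contact force between the fingers and load_lever above 1 N and angular speed of load_lever below 0.1 rad/s and z of specimen in the frame of clip below 0.003 m and x of specimen in the frame of clip between -0.01 and 0.01 m and y of specimen in the frame of clip between -0.004 and 0.004 m and angle between specimen's own z axis and vertical below 0.08 rad and angle between the x axis of specimen and the x axis of clip, either way round below 0.1 rad and value of joint jaw above 0.0025 m and contact force between each of the arm, the fingers and specimen below 0.1 N); the arm keeps its last pose, push and grip.
It fails at once if the lever goes over a fifth click (angle between the x axis of load_lever and the x axis of index, either way round above 1.22 rad).
It fails at once if the smaller plate is shifted by more than 15 mm (distance of blank from where it was at the start of the episode above 0.015 m).
It fails at once if the jar is shifted by more than 20 mm (distance of jar from where it was at the start of the episode above 0.02 m).
It fails at once if the roller is shifted by more than 20 mm (distance of roller from where it was at the start of the episode above 0.02 m).
It also fails if it takes over 72 s, if anything falls off the work surface, if the arm or the gripper's body presses on something with over 40 N, if the wrist force passes 120 N, or if a joint passes its speed limit or range.

## Robot

A 6-joint arm with a two-finger parallel gripper is mounted at the origin on the work surface. World frame = base frame: x ahead of the robot, y to its left, z up, the work surface at z = 0. Lengths are in m, angles in rad, forces in N, time in s.
With the tool pointing down it reaches from about 0.35 to 0.8 m from the base axis. Payload 7.3 kg.
Tool frame: the origin (TCP) lies between the finger pads, 19 mm behind the fingertips; this is the grasp point; z points along the fingers, y is the line along which they close (so a half turn about z gives the same grasp; the last joint's range is limited). The gripper opens to 85 mm and grips with 20 to 120 N. Pads are 22 mm wide; open, the fingers measure 114 mm over their backs; the gripper's body (76 mm by 85 mm) begins 54 mm behind the grasp point. The pads swing forward as they close: fully open they stand 13 mm farther back than shut.
Start: joints at [-1.483, 0.342, 1.524, -0, 1.275, -0.146], TCP at [0.122, -0.511, 0.25] pointing down, gripper open.
Joint ranges: [-2.53, 2.53], [-0.77, 2.02], [0.04, 2.7], [-1, 4.14], [0.28, 2.66], [-3.11, 3.11]. Speed limits (rad/s): [2.57, 2.57, 3.14, 3.14, 3.14, 3.14].

## Interface

Orientations are given as a unit quaternion [w, x, y, z].
In Python, from cell import ctrl, viewer, workorder gives the robot as it stands.
- The arm moves only by the tool play_rows, never from a script. Its argument "commands" is a list that holds one entry, the list of rows, each a list of 5 numbers: the opening, from 0 (shut) to 1 (fully open), then the shift along the tool's x, y, z in m, then the turn about the tool's z in rad. A call has 1 to 5 rows; each row shifts and turns the commanded pose from where the row before left it, along the tool's axes as they then stand; what a row does not reach is not made up. A row lasts 1/12 s, in which the tool goes at most 41.7 mm and 7.16 degrees, less where a joint would pass 70% of its speed; a pose out of reach is approached as far as the arm can. A call with a gripper value outside its range is refused whole. The fingers move at their own pace and stop on an object; "squeeze" is the grip in N (left out, the last holds). Time passes only in rows, so rows that do not move let the fingers close. It gives the time, the measured TCP pose, the force, the opening and the grip force at its end, in the units of the state.
- ctrl.get_obs(): the state, without advancing time (a new reading comes with each control period).
- viewer.camera(name): name is "side" or "top"; returns a dict with "image" (384x512x3 uint8, red, green, blue), "intrinsics" (3x3 intrinsics, pixels), "dist_coeffs" ([k1, k2, p1, p2, k3] as OpenCV has them; the pictures are not rectified), "eye" and "attitude" of the camera in the world. Camera axes: x right, y up, looking along -z (the intrinsics and any distortion apply to the point x, -y, -z); pixel columns grow to the right and rows downward; lengths in m; the calibration is good to about 2 mm. A picture is of the moment at which its call begins. There is no depth.
- workorder.job_done(): hands the job in; it is judged then, once.
The state is a dict: "t": time; "joints": joint angles; "qvel": joint speeds; "effort": joint torques, N m; "tcp_pos": TCP position; "tcp_rot": TCP orientation; "force": force on the tool from outside, world axes, zero at the start; "moment": the same for the moment, N m; "opening": finger opening in m; "finger_force": force on a finger pad.
Only numpy, scipy, OpenCV 4.12 (cv2) and the standard library are available. Lean on these libraries where they do the work, as an engineer would, in place of code of your own. Each camera call takes 0.05 s, during which the arm holds its last target. There are 200 camera calls.

## Working session

There is one attempt and no reset: what is moved stays moved. The work goes in short steps, Python scripts to look and compute and a tool call to move; the robot and the scene stay as the last step left them, time stands still between calls to the robot, and variables do not carry over. Pictures are saved under pics/ and viewed, at most 10 in all, crops included, and the job is handed in when it is done.

Besides the shell and the picture viewer there is one more tool, called after "Request:" by a JSON object that holds its "op" and its "data", one argument or row to a line. play_rows: Moves the arm, as the interface text tells. Its arguments: {"type":"object","properties":{"commands":{"type":"array"},"squeeze":{"type":"number"}},"required":["commands"]}

```bash
ls; mkdir -p pics
cat > h.py <<'E'
import numpy as np, cv2
from cell import ctrl, viewer, workorder
from scipy.spatial.transform import Rotation as R
def att(c):
    a=np.array(c["attitude"],float)
    return a if a.shape==(3,3) else R.from_quat(np.r_[a[1:],a[0]]).as_matrix()
def ray(c,px):
    p=cv2.undistortPoints(np.array([[px]],float),np.array(c["intrinsics"]),np.array(c["dist_coeffs"]))[0,0]
    return np.array(c["eye"]), att(c)@np.array([p[0],-p[1],-1])
def atz(c,px,z):
    e,d=ray(c,px); return e+d*(z-e[2])/d[2]
def proj(c,P):
    q=(np.array(P,float).reshape(-1,3)-np.array(c["eye"]))@att(c); q=q*[1,-1,-1]
    return cv2.projectPoints(q,np.zeros(3),np.zeros(3),np.array(c["intrinsics"]),np.array(c["dist_coeffs"]))[0][:,0]
def save(c,n): cv2.imwrite("pics/"+n,c["image"][:,:,::-1])
E
python3 - <<'E'
from h import *
import pickle
d={}
for n in("top","side"):
    c=viewer.camera(n); d[n]=c; save(c,n+"0.png"); print(n,c["eye"],c["attitude"],c["intrinsics"],c["dist_coeffs"])
pickle.dump(d,open("c0.pkl","wb"))
print(ctrl.get_obs())
E
```

```text
pics
top [ 0.36993008 -0.07590255  1.28346715] [ 0.70979962  0.0571124  -0.05367262 -0.70002994] [[353.61997784   0.         259.96548093]
 [  0.         353.61997784 188.92362263]
 [  0.           0.           1.        ]] [-0.00564671  0.          0.          0.          0.        ]
side [0.20970968 0.68117011 0.64094222] [-0.16599998 -0.09782716  0.46434899  0.86443847] [[369.80228414   0.         250.78541592]
 [  0.         369.80228414 192.32144444]
 [  0.           0.           1.        ]] [-0.10206595  0.          0.          0.          0.        ]
{'t': 0.1, 'joints': array([-1.48298415e+00,  3.42681953e-01,  1.52493566e+00, -1.70348081e-05,
        1.27537818e+00, -1.45993232e-01]), 'qvel': array([-0.00148917, -0.00166673, -0.00457832,  0.00097709,  0.0004982 ,
       -0.00036398]), 'effort': array([ 2.55429659e-03, -4.34446192e+01, -2.46489465e+01, -5.87652244e-05,
        4.64627446e-03,  2.42200436e-06]), 'tcp_pos': array([ 0.12162356, -0.51037705,  0.24937548]), 'tcp_rot': array([-7.01511309e-04,  9.93174123e-01,  1.16639058e-01,  1.22629503e-05]), 'force': array([ 0.20661726, -0.23919434, -1.02563876]), 'moment': array([ 0.01682851, -0.00053706, -0.00306627]), 'finger_force': 0.0, 'opening': 0.08517360581892396}
```

View pics/top0.png

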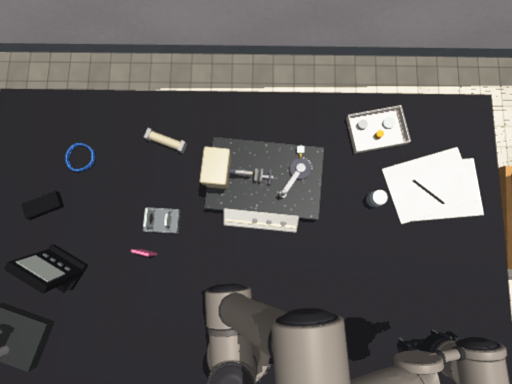

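View pics/side0.png

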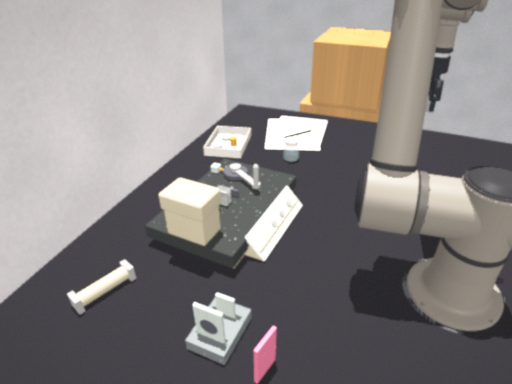

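The top view shows the rack at (162,220), the gauge at (265,178) with its head on the left, the lever post near (283,193), the jar at (376,198) and the roller at (165,140). The candidates for the specimen are the two rack plates and the pink plate at (143,252). In the side view, the windowed larger plate is at (210,325), the smaller one is at (225,305), and the pink look-alike is at (265,355). The windowed aluminium plate fits, so I'll confirm it enlarged.

Run:
```python
from h import *
import pickle
d=pickle.load(open("c0.pkl","rb"))
t=d["top"]["image"];s=d["side"]["image"]
a=cv2.resize(t[130:240,200:330],(520,440),interpolation=cv2.INTER_CUBIC)   #4x
b=cv2.resize(t[200:240,135:190],None,fx=5,fy=5,interpolation=cv2.INTER_CUBIC) #275x200
e=cv2.resize(s[290:360,180:270],None,fx=3,fy=3,interpolation=cv2.INTER_CUBIC) #270x210
o=np.zeros((440,800,3),np.uint8);o[:,:520]=a;o[:200,522:797]=b;o[210:420,522:792]=e
cv2.imwrite("pics/crop1.png",o[:,:,::-1])
```

```text
(no output)
```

View pics/crop1.png

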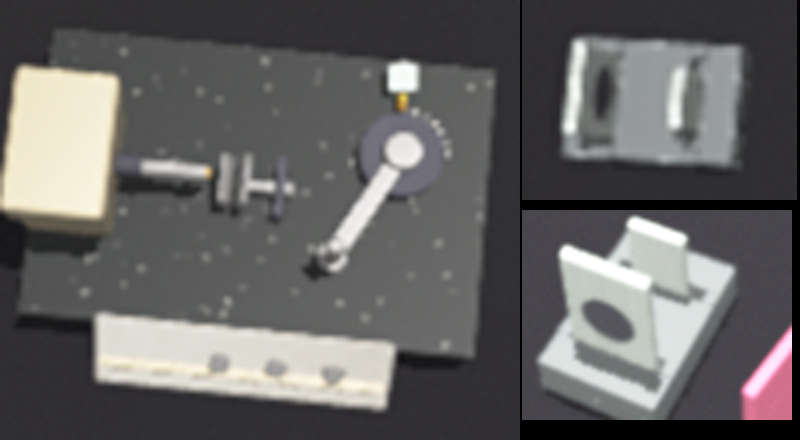

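The crop confirms it. The windowed larger aluminium plate is in the left (world +y) slot, the smaller plain one is to its right, and the pink one stands loose. I'll fit the poses now.

```bash
cat > pose.py <<'E'
from h import *
def rigid(P,Q):
    P=np.array(P);Q=np.array(Q)[:,:2];a=P-P.mean(0);b=Q-Q.mean(0)
    th=np.arctan2((a[:,0]*b[:,1]-a[:,1]*b[:,0]).sum(),(a*b).sum())
    M=np.array([[np.cos(th),-np.sin(th)],[np.sin(th),np.cos(th)]])
    t=Q.mean(0)-M@P.mean(0); return th,t,M,np.linalg.norm(P@M.T+t-Q,axis=1)
E
python3 - <<'E'
from pose import *
import pickle
d=pickle.load(open("c0.pkl","rb")); c=d["top"]; s=d["side"]
f=lambda x,y:(x/4+199.6+.0,y/4+129.6)
g=[f(53,30),f(495,70),f(474,357),f(20,316)]
th,t,M,r=rigid([[.13,.18],[.13,-.22],[-.13,-.22],[-.13,.18]],[atz(c,p,.06) for p in g]); print("gauge",th,t,r)
h=lambda x,y:((x-522)/5+134.6,y/5+199.6)
k=[h(570,40),h(743,47),h(738,165),h(562,155)]
th2,t2,M2,r2=rigid([[.042,.06],[.042,-.06],[-.042,-.06],[-.042,.06]],[atz(c,p,.028) for p in k]); print("rack",th2,t2,r2)
print("spec by slot",t2+M2@[0,.03],"edge",atz(c,h(580,40),.108),atz(c,h(570,130),.108))
print("blank by slot",t2+M2@[0,-.03],"edge",atz(c,h(684,68),.078),atz(c,h(677,128),.078))
W=lambda x,y,z:np.r_[t+M@[x,y],z+.06]
print("hinge",W(.04,-.14,0),"knob px",atz(c,f(403,150),.10))
print("post top from img",atz(c,f(333,257),.147),atz(c,f(333,257),.14), "pred home",W(.04+.11*np.cos(2.64),-.14+.11*np.sin(2.64),.087))
ib=atz(c,f(403,77),.082);print("index block ",ib, M.T@(ib[:2]-W(.04,-.14,0)[:2]))
# jaws
for p in [(227,180),(244,180),(235,180)]: print("jaw",atz(c,f(*p),.104), M.T@(atz(c,f(*p),.104)[:2]-t))
# overlay: side image checks
rk=[np.r_[t2+M2@[x,y],.028] for x,y in [(.042,.06),(.042,-.06),(-.042,-.06),(-.042,.06)]]
sp=[np.r_[t2+M2@[x,.03+y],.108] for x,y in [(.03,.004),(.03,-.004),(-.03,-.004),(-.03,.004)]]
gr=[W(x,y,0) for x,y in [(.13,.18),(.13,-.22),(-.13,-.22),(-.13,.18)]]
hd=[W(x,y,.12) for x,y in [(.06,.185),(.06,.1),(-.06,.1),(-.06,.185)]]
ps=[W(.04+.11*np.cos(2.64),-.14+.11*np.sin(2.64),z) for z in(.024,.087)]
out=[]
for cc in(c,s):
    im=cv2.resize(cc["image"],None,fx=4,fy=4,interpolation=cv2.INTER_CUBIC)[:,:,::-1].copy()
    for poly in(rk,sp,gr,hd,ps):
        q=((proj(cc,poly)+.5)*4).astype(np.int32); cv2.polylines(im,[q],True,(0,0,255),1)
    out.append(im)
o=np.zeros((600,800,3),np.uint8)
o[:,:]=out[1][620:1420,560:1160][::1,:600].shape and 0
a=cv2.resize(out[1][560:1440,600:1240],(400,550)); b=cv2.resize(out[0][520:960,540:1320],(400,226)) 
o[:550,:400]=a;o[:226,400:]=b; o[230:600,400:]=out[1][1130:1500,700:1100]
cv2.imwrite("pics/ov.png",o)
E
```

```text
gauge -0.07890796690115763 [ 0.60651769 -0.0644184 ] [0.00186643 0.00191121 0.00318061 0.00246618]
rack -0.022803765804049136 [0.4523285  0.28201376] [0.00306912 0.00137239 0.00358208 0.00242419]
spec by slot [0.45301255 0.31200596] edge [0.48739307 0.31061866 0.108     ] [0.42739082 0.31341845 0.108     ]
blank by slot [0.45164444 0.25202156] edge [0.47217471 0.24797557 0.078     ] [0.43125478 0.2504958  0.078     ]
hinge [ 0.63535757 -0.20713582  0.06      ] knob px [ 0.63447492 -0.20585174  0.1       ]
post top from img [ 0.53442118 -0.14358131  0.147     ] [ 0.53543435 -0.14399818  0.14      ] pred home [ 0.54337687 -0.14680713  0.147     ]
index block  [ 0.70384856 -0.2080758   0.082     ] [0.06835197 0.00446183]
jaw [ 0.60551713 -0.05583407  0.104     ] [-0.00167412  0.00847875]
jaw [ 0.60571069 -0.07027783  0.104     ] [-0.00034262 -0.00590481]
jaw [ 0.60560821 -0.0626313   0.104     ] [-0.00104752  0.00170985]
```

View pics/ov.png

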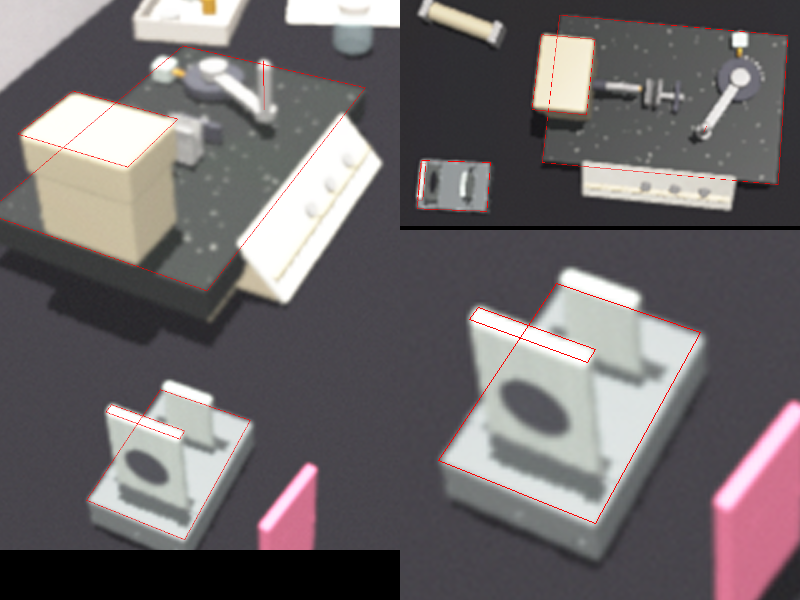

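The fits agree in both views to 3 mm or better: gauge yaw −0.079 at (0.607, −0.064), and specimen near (0.456, 0.312) with yaw of about −0.035. I'll travel above the specimen next.

Request:
{"op": "play_rows", "data": {
  "commands": [
    [[0.4, 0, 0, 0, 0.09], [0.4, 0, 0, 0, 0.09], [0.4, 0, 0, 0, 0.09], [0.4, 0.032, -0.022, 0, 0], [0.4, 0.032, -0.022, 0, 0]]
  ],
  "squeeze": 80
}}

```text
t: 0.52
tcp_pos: [0.1866, -0.4691, 0.2493]
tcp_rot: [-0.0, 1.0, -0.02, -0.0]
force: [1.2, 0.0, -1.0]
opening: 0.0339
finger_force: 0.0
```

Request:
{"op": "play_rows", "data": {
  "commands": [
    [[0.4, 0.032, -0.022, 0, 0], [0.4, 0.032, -0.022, 0, 0], [0.4, 0.032, -0.022, 0, 0], [0.4, 0.032, -0.022, 0, 0], [0.4, 0.032, -0.022, 0, 0]]
  ]
}}

```text
t: 0.93
tcp_pos: [0.3523, -0.3635, 0.2498]
tcp_rot: [-0.0, 1.0, -0.018, -0.0]
force: [-0.6, -0.6, 0.1]
opening: 0.0338
finger_force: 0.0
```

Request:
{"op": "play_rows", "data": {
  "commands": [
    [[0.4, 0.032, -0.022, 0, 0], [0.4, 0.032, -0.022, 0, 0], [0.4, 0.032, -0.022, 0, 0], [0.4, -0.001, -0.038, 0, 0], [0.4, -0.001, -0.038, 0, 0]]
  ]
}}

```text
t: 1.35
tcp_pos: [0.4512, -0.2249, 0.2487]
tcp_rot: [-0.001, 1.0, -0.018, -0.001]
force: [-0.1, 0.3, -0.5]
opening: 0.0341
finger_force: 0.0
```

Request:
{"op": "play_rows", "data": {
  "commands": [
    [[0.4, -0.001, -0.038, 0, 0], [0.4, -0.001, -0.038, 0, 0], [0.4, -0.001, -0.038, 0, 0], [0.4, -0.001, -0.038, 0, 0], [0.4, -0.001, -0.038, 0, 0]]
  ]
}}

```text
t: 1.77
tcp_pos: [0.4514, -0.0346, 0.2498]
tcp_rot: [-0.0, 1.0, -0.018, -0.0]
force: [1.4, -0.2, -0.3]
opening: 0.0344
finger_force: 0.0
```

Request:
{"op": "play_rows", "data": {
  "commands": [
    [[0.4, -0.001, -0.038, 0, 0], [0.4, -0.001, -0.038, 0, 0], [0.4, -0.001, -0.038, 0, 0], [0.4, -0.001, -0.038, 0, 0], [0.4, -0.001, -0.038, 0, 0]]
  ]
}}

```text
t: 2.18
tcp_pos: [0.4533, 0.1556, 0.2498]
tcp_rot: [0.0, 1.0, -0.018, -0.0]
force: [0.4, -0.2, 1.0]
opening: 0.0341
finger_force: 0.0
```

Request:
{"op": "play_rows", "data": {
  "commands": [
    [[0.4, -0.001, -0.038, 0, 0], [0.4, -0.001, -0.038, 0, 0], [0.4, 0, 0, 0, 0], [0.4, 0, 0, 0, 0]]
  ]
}}

```text
t: 2.52
tcp_pos: [0.454, 0.2314, 0.2493]
tcp_rot: [0.0, 1.0, -0.016, -0.001]
force: [-0.5, -0.2, -0.5]
opening: 0.034
finger_force: 0.0
```

Request:
{"op": "play_rows", "data": {
  "commands": [
    [[0.4, 0, -0.027, 0.015, 0], [0.4, 0, -0.027, 0.02, 0], [0.4, 0, -0.027, 0.025, 0], [0.4, 0, 0, 0.025, 0], [0.4, 0, 0, 0.02, 0]]
  ]
}}

```text
t: 2.93
tcp_pos: [0.4571, 0.3102, 0.1428]
tcp_rot: [0.001, 1.0, -0.018, -0.001]
force: [0.3, -0.8, -0.1]
opening: 0.0342
finger_force: 0.0
```

Request:
{"op": "play_rows", "data": {
  "commands": [
    [[0.4, 0, 0, 0, 0], [0.4, 0, 0, 0, 0]]
  ]
}}

```text
t: 3.1
tcp_pos: [0.4575, 0.3093, 0.1444]
tcp_rot: [0.001, 1.0, -0.019, -0.001]
force: [1.1, 0.1, 0.7]
opening: 0.0342
finger_force: 0.0
```

Run:
```python
from h import *
c=viewer.camera("side"); t=viewer.camera("top")
print(ctrl.get_obs()["tcp_pos"])
a=cv2.resize(c["image"][230:370,160:290],None,fx=4,fy=4,interpolation=cv2.INTER_CUBIC)
save(dict(image=a),"g1.png")
```

```text
[0.45865929 0.31009369 0.14639888]
```

View pics/g1.png

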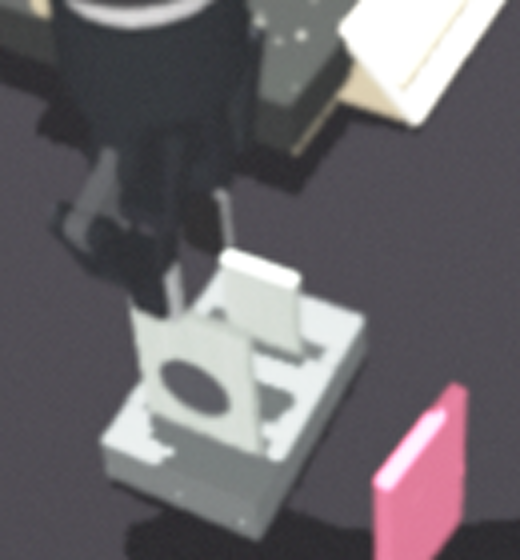

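Run:
```python
from h import *
c=viewer.camera("side")
P=[[.457,.310,.145],[.457,.327,.126],[.457,.327,.132],[.457,.293,.130],[.457,.312,.108],[.487,.316,.108],[.427,.316,.108]]
print((proj(c,P)-[160,230]+.5)*4)
```

```text
[[178.62712013 253.17804773]
 [164.24195869 310.31995639]
 [162.91031147 301.30384038]
 [199.33751125 248.82235313]
 [183.94432266 311.78111377]
 [121.43839524 298.43693477]
 [239.97387782 338.71943106]]
```

The fingers straddle the plate's top edge near crop (180,312), and the blank is clear. I'll shift 3 mm to −x, descend and grip.

Request:
{"op": "play_rows", "data": {
  "commands": [
    [[0.4, -0.003, 0, 0.012, 0], [0.4, 0, 0, 0.015, 0], [0.4, 0, 0, 0.015, 0], [0.4, 0, 0, 0.012, 0], [0.4, 0, 0, 0, 0]]
  ]
}}

```text
t: 3.67
tcp_pos: [0.4543, 0.3101, 0.0903]
tcp_rot: [0.0, 1.0, -0.018, -0.001]
force: [-1.0, -0.2, -0.0]
opening: 0.0341
finger_force: 0.0
```

Request:
{"op": "play_rows", "data": {
  "commands": [
    [[0, 0, 0, 0, 0], [0, 0, 0, 0, 0], [0, 0, 0, 0, 0], [0, 0, 0, 0, 0], [0, 0, 0, 0, 0]]
  ]
}}

```text
t: 4.08
tcp_pos: [0.4556, 0.3118, 0.0926]
tcp_rot: [-0.001, 1.0, -0.018, 0.002]
force: [-1.0, 4.3, 6.1]
opening: 0.0073
finger_force: 79.0
```

Request:
{"op": "play_rows", "data": {
  "commands": [
    [[0, 0, 0, 0, 0], [0, 0, 0, 0, 0], [0, 0, 0, 0, 0]]
  ]
}}

```text
t: 4.33
tcp_pos: [0.4556, 0.3119, 0.0926]
tcp_rot: [-0.001, 1.0, -0.018, 0.002]
force: [0.5, 4.6, 7.0]
opening: 0.0068
finger_force: 79.0
```

Request:
{"op": "play_rows", "data": {
  "commands": [
    [[0, 0, 0, -0.01, 0], [0, 0, 0, -0.02, 0], [0, 0, 0, -0.035, 0], [0, 0, 0, -0.035, 0], [0, 0, 0, -0.035, 0]]
  ]
}}

```text
t: 4.75
tcp_pos: [0.454, 0.31, 0.2272]
tcp_rot: [0.001, 1.0, -0.018, -0.001]
force: [0.8, 0.1, -1.4]
opening: 0.0067
finger_force: 79.1
```

Request:
{"op": "play_rows", "data": {
  "commands": [
    [[0, 0, 0, -0.035, 0.02], [0, 0, 0, -0.025, 0.02], [0, 0.005, 0.01, 0, 0.003], [0, 0.01, 0.02, 0, 0], [0, 0.015, 0.03, 0, 0]]
  ]
}}

```text
t: 5.17
tcp_pos: [0.4789, 0.2487, 0.2856]
tcp_rot: [0.0, 0.999, -0.038, -0.0]
force: [0.6, 0.3, -1.2]
opening: 0.0066
finger_force: 79.1
```

Request:
{"op": "play_rows", "data": {
  "commands": [
    [[0, 0.015, 0.03, 0, 0], [0, 0.015, 0.03, 0, 0], [0, 0.015, 0.03, 0, 0], [0, 0.015, 0.03, 0, 0], [0, 0.015, 0.03, 0, 0]]
  ]
}}

```text
t: 5.58
tcp_pos: [0.5423, 0.0907, 0.2849]
tcp_rot: [0.001, 0.999, -0.04, -0.001]
force: [-0.1, 0.4, -0.9]
opening: 0.007
finger_force: 79.1
```

Request:
{"op": "play_rows", "data": {
  "commands": [
    [[0, 0.015, 0.03, 0, 0], [0, 0.015, 0.03, 0, 0], [0, 0.015, 0.03, 0, 0], [0, 0.015, 0.03, 0, 0], [0, 0.01, 0.02, 0, 0]]
  ]
}}

```text
t: 6.0
tcp_pos: [0.6012, -0.0557, 0.2845]
tcp_rot: [0.001, 0.999, -0.041, -0.001]
force: [0.8, -0.8, -1.1]
opening: 0.0069
finger_force: 79.2
```

Request:
{"op": "play_rows", "data": {
  "commands": [
    [[0, 0.005, 0.01, 0, 0], [0, 0, 0, 0, 0], [0, 0, 0, 0, 0]]
  ]
}}

```text
t: 6.25
tcp_pos: [0.6049, -0.0622, 0.2851]
tcp_rot: [-0.0, 0.999, -0.04, -0.001]
force: [-0.4, -0.9, -0.9]
opening: 0.0069
finger_force: 79.2
```

Run:
```python
from h import *
P=[]
for i in range(6):
    t=viewer.camera("side"); o=ctrl.get_obs(); P.append(o["tcp_pos"])
print(np.mean(P,0),np.std(P,0),o["tcp_rot"],o["opening"],o["finger_force"],o["force"])
```

```text
[ 0.60513675 -0.06096407  0.28603705] [0.0001624  0.00020498 0.00029097] [ 3.82105384e-05  9.99249463e-01 -3.87362076e-02  1.27803918e-04] 0.007126900184742337 79.15297150611877 [0.63018258 0.04647357 0.05065727]
```

Request:
{"op": "play_rows", "data": {
  "commands": [
    [[0, 0.0015, 0.0025, 0.02, 0], [0, 0, 0, 0.03, 0], [0, 0, 0, 0.03, 0], [0, 0, 0, 0, 0], [0, 0, 0, 0, 0]]
  ]
}}

```text
t: 6.97
tcp_pos: [0.6062, -0.0643, 0.2053]
tcp_rot: [-0.0, 0.999, -0.039, -0.002]
force: [0.7, 1.0, -0.8]
opening: 0.0069
finger_force: 79.1
```

Run:
```python
from pose import *
P=[]
for i in range(4):
    t=viewer.camera("top"); P.append(ctrl.get_obs()["tcp_pos"])
s=viewer.camera("side"); tc=np.mean(P,0); print(tc)
th=-.0789;M=np.array([[np.cos(th),-np.sin(th)],[np.sin(th),np.cos(th)]])
im=cv2.resize(s["image"],None,fx=6,fy=6,interpolation=cv2.INTER_CUBIC)[:,:,::-1].copy()
# expected plate outline (at TCP) and clip jaws line
def L(pts,col): cv2.polylines(im,[((proj(s,pts)+.5)*6).astype(np.int32)],True,col,1)
z0=tc[2]-.0846
L([np.r_[tc[:2]+M@[x,.004],z] for x,z in[(.03,z0),(-.03,z0),(-.03,z0+.1),(.03,z0+.1)]],(0,0,255))
g=np.array([.6065,-.0644])
for y in(-.0065,.0105): L([np.r_[g+M@[x,y],.104] for x in(-.02,.02)],(0,255,0))
q=proj(s,np.r_[g,.1])[0]*6; x,y=q.astype(int); print(q/6)
cv2.imwrite("pics/c2.png",im[y-350:y+250,x-400:x+400])
```

```text
[ 0.60780427 -0.06487545  0.20806143]
[222.13357715 189.01387303]
```

View pics/c2.png

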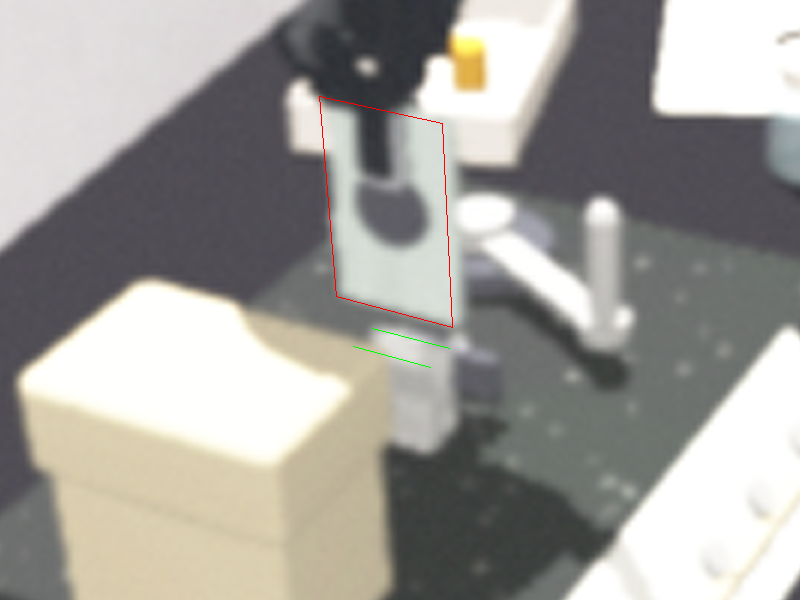

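The plate hangs as predicted, above the jaws at about (415,340). The green lip lines look slightly off the visible jaw, so I'll check the clip position on the unobstructed first pictures.

Run:
```python
from pose import *
import pickle
d=pickle.load(open("c0.pkl","rb"))
th=-.0789;M=np.array([[np.cos(th),-np.sin(th)],[np.sin(th),np.cos(th)]]);g=np.array([.6065,-.0644])
o=np.zeros((600,800,3),np.uint8)
for k,(n,S) in enumerate([("side",10),("top",10)]):
    s=d[n]; im=cv2.resize(s["image"],None,fx=S,fy=S,interpolation=cv2.INTER_CUBIC)[:,:,::-1].copy()
    def L(pts,col): cv2.polylines(im,[((proj(s,[np.r_[g+M@[a,b],.06+c] for a,b,c in pts])+.5)*S).astype(np.int32)],True,col,1)
    for y,col in((.004,(0,255,0)),(0.0,(255,255,0))): L([(-.02,y,0),(.02,y,0),(.02,y,.026),(-.02,y,.026)],col)
    for y,col in((.0105,(0,0,255)),(-.0065,(255,0,255))): L([(-.02,y,.044),(.02,y,.044)],col)
    L([(0,.025,.052),(0,.09,.052)],(0,165,255))
    q=proj(s,np.r_[g,.1])[0]*S; x,y=q.astype(int)
    o[:,400*k:400*k+400]=im[y-300:y+300,x-200:x+200]
cv2.imwrite("pics/c3.png",o)
```

```text
(no output)
```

View pics/c3.png

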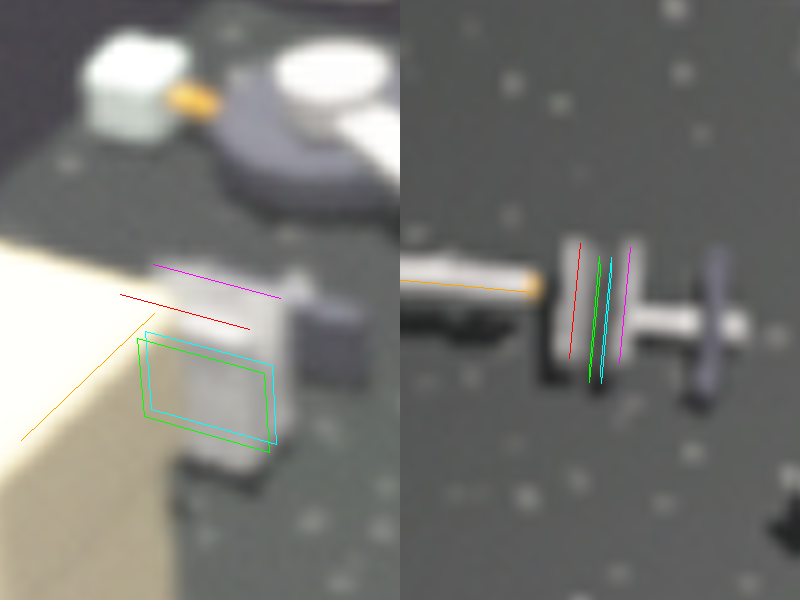

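The clip fits in y, with the mouth middle within 1 mm, and its x is within about 2 mm. I'll insert with a 1 mm bias to +y.

Request:
{"op": "play_rows", "data": {
  "commands": [
    [[0, 0, -0.001, 0.006, 0], [0, 0, 0, 0.008, 0], [0, 0, 0, 0.006, 0], [0, 0, 0, 0.004, 0], [0, 0, 0, 0.004, 0]]
  ],
  "squeeze": 100
}}

```text
t: 7.63
tcp_pos: [0.6069, -0.0633, 0.1774]
tcp_rot: [-0.001, 0.999, -0.04, -0.0]
force: [-0.2, 3.2, 2.4]
opening: 0.0066
finger_force: 99.8
```

Request:
{"op": "play_rows", "data": {
  "commands": [
    [[0, 0, 0, 0.004, 0], [0, 0, 0, 0.004, 0], [0, 0, 0, 0.004, 0]]
  ]
}}

```text
t: 7.88
tcp_pos: [0.6073, -0.0637, 0.1661]
tcp_rot: [-0.0, 0.999, -0.04, 0.001]
force: [-0.7, 3.3, 1.5]
opening: 0.0063
finger_force: 99.8
```

Request:
{"op": "play_rows", "data": {
  "commands": [
    [[0, 0, 0, 0.004, 0], [0, 0, 0, 0.004, 0], [0, 0, 0, 0.004, 0]]
  ]
}}

```text
t: 8.13
tcp_pos: [0.6069, -0.0637, 0.1535]
tcp_rot: [-0.0, 0.999, -0.04, -0.0]
force: [0.5, 4.0, 2.2]
opening: 0.0067
finger_force: 99.8
```

Request:
{"op": "play_rows", "data": {
  "commands": [
    [[0, 0, 0, 0.003, 0], [0, 0, 0, 0.003, 0], [0, 0, 0, 0, 0]]
  ]
}}

```text
t: 8.38
tcp_pos: [0.6067, -0.0637, 0.147]
tcp_rot: [-0.0, 0.999, -0.04, -0.001]
force: [1.0, 4.0, -3.8]
opening: 0.0064
finger_force: 98.9
```

Request:
{"op": "play_rows", "data": {
  "commands": [
    [[0, 0, 0, 0.0015, 0], [0, 0, 0, 0.0015, 0], [0, 0, 0, 0, 0]]
  ]
}}

```text
t: 8.63
tcp_pos: [0.6069, -0.0638, 0.1447]
tcp_rot: [-0.0, 0.999, -0.04, -0.0]
force: [0.7, 5.6, -0.5]
opening: 0.0065
finger_force: 99.2
```

Request:
{"op": "play_rows", "data": {
  "commands": [
    [[0, 0, 0, 0.001, 0], [0, 0, 0, 0.001, 0], [0, 0, 0, 0, 0]]
  ]
}}

```text
t: 8.88
tcp_pos: [0.607, -0.0637, 0.1447]
tcp_rot: [0.0, 0.999, -0.039, 0.001]
force: [-3.1, 5.1, 9.4]
opening: 0.0066
finger_force: 101.4
```

Request:
{"op": "play_rows", "data": {
  "commands": [
    [[0, 0, 0, 0.001, 0], [0, 0, 0, 0.001, 0], [0, 0, 0, 0, 0]]
  ]
}}

```text
t: 9.13
tcp_pos: [0.6071, -0.0638, 0.1446]
tcp_rot: [0.0, 0.999, -0.039, 0.001]
force: [-7.7, 5.8, 21.8]
opening: 0.0068
finger_force: 103.2
```

Contact is at TCP z = 0.1446, exactly the expected home height, with 22 N down. I'll relax, release and rise.

Request:
{"op": "play_rows", "data": {
  "commands": [
    [[0, 0, 0, -0.002, 0], [0.3, 0, 0, 0, 0], [0.3, 0, 0, 0, 0], [0.3, 0, 0, 0, 0], [0.3, 0, 0, 0, 0]]
  ]
}}

```text
t: 9.55
tcp_pos: [0.6069, -0.0646, 0.1426]
tcp_rot: [0.0, 0.999, -0.04, -0.0]
force: [-0.0, -0.1, 0.3]
opening: 0.0255
finger_force: 0.0
```

Request:
{"op": "play_rows", "data": {
  "commands": [
    [[0.3, 0, 0, 0, 0], [0.3, 0, 0, -0.01, 0], [0.3, 0, 0, -0.02, 0], [0.3, 0, 0, -0.03, 0], [0.3, 0, 0, -0.03, 0]]
  ]
}}

```text
t: 9.97
tcp_pos: [0.6065, -0.064, 0.234]
tcp_rot: [0.0, 0.999, -0.04, -0.001]
force: [0.5, 0.2, 0.8]
opening: 0.0254
finger_force: 0.0
```

Request:
{"op": "play_rows", "data": {
  "commands": [
    [[0.3, 0, 0, -0.03, 0], [0.3, 0, 0.03, 0, 0], [0.3, 0, 0.035, 0, 0], [0.3, 0, 0.035, 0, 0], [0.3, 0, 0, 0, 0]]
  ]
}}

```text
t: 10.38
tcp_pos: [0.5983, -0.1696, 0.2636]
tcp_rot: [0.002, 0.999, -0.042, 0.0]
force: [-0.3, 0.4, -0.4]
opening: 0.0259
finger_force: 0.0
```

Run:
```python
from pose import *
s=viewer.camera("side");t=viewer.camera("top"); print(ctrl.get_obs()["tcp_pos"])
th=-.0789;M=np.array([[np.cos(th),-np.sin(th)],[np.sin(th),np.cos(th)]]);g=np.array([.6065,-.0644])
o=np.zeros((600,800,3),np.uint8)
for k,(c,S) in enumerate([(s,7),(t,7)]):
    im=cv2.resize(c["image"],None,fx=S,fy=S,interpolation=cv2.INTER_CUBIC)[:,:,::-1].copy()
    def L(pts,col): cv2.polylines(im,[((proj(c,[np.r_[g+M@[a,b],.06+z] for a,b,z in pts])+.5)*S).astype(np.int32)],True,col,1)
    L([(-.03,.004,0),(.03,.004,0),(.03,.004,.1),(-.03,.004,.1)],(0,0,255))
    L([(-.03,.004,.1),(.03,.004,.1),(.03,-.004,.1),(-.03,-.004,.1)],(0,255,0))
    x,y=(proj(c,np.r_[g,.12])[0]*S).astype(int)
    o[:,400*k:400*k+400]=im[y-300:y+300,x-200:x+200]
cv2.imwrite("pics/c4.png",o)
```

```text
[ 0.59874277 -0.16496397  0.26336694]
```

View pics/c4.png

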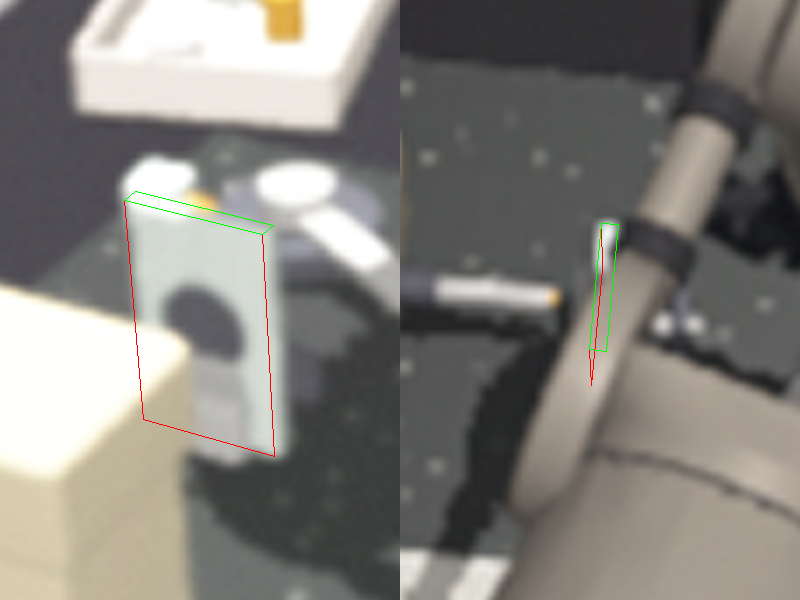

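The plate stands home and upright in the clip, within about 4 mm of the predicted outline. In the right half the arm hides most of the top view. Next is the lever: I'll turn so the fingers close along the tangent, and go above the post at about (0.540, −0.1455).

Request:
{"op": "play_rows", "data": {
  "commands": [
    [[0.4, 0, 0, 0, 0.1], [0.4, 0, 0, 0, 0.1], [0.4, 0, 0, 0, 0.1], [0.4, 0, 0, 0, 0.1], [0.4, 0, 0, 0, 0.1]]
  ],
  "squeeze": 60
}}

```text
t: 10.9
tcp_pos: [0.5993, -0.162, 0.2634]
tcp_rot: [-0.0, 0.958, -0.287, 0.0]
force: [0.0, 0.3, -0.8]
opening: 0.0338
finger_force: 0.0
```

Request:
{"op": "play_rows", "data": {
  "commands": [
    [[0.4, 0, 0, 0, 0], [0.4, 0, 0, 0, 0]]
  ]
}}

```text
t: 11.07
tcp_pos: [0.5992, -0.1625, 0.2633]
tcp_rot: [-0.0, 0.959, -0.284, 0.0]
force: [0.4, -1.0, -0.3]
opening: 0.0341
finger_force: 0.0
```

```bash
cat > to.py <<'E'
from h import *
def cur(n=4):
    P=[]
    for i in range(n): c=viewer.camera("side"); o=ctrl.get_obs(); P.append(o["tcp_pos"])
    q=o["tcp_rot"]; m=R.from_quat(np.r_[q[1:],q[0]]).as_matrix()
    return np.mean(P,0),m,c,o
E
python3 - <<'E'
from to import *
p,m,c,o=cur(); print(p,np.arctan2(m[1,0],m[0,0]),m.T@(np.array([.540,-.1455,.18])-p))
E
```

```text
[ 0.59914498 -0.16299729  0.26315475] -0.577130347304838 [-0.05911669  0.0176047   0.08315219]
```

Request:
{"op": "play_rows", "data": {
  "commands": [
    [[0.4, -0.02, 0.006, 0.01, 0], [0.4, -0.02, 0.006, 0.02, 0], [0.4, -0.019, 0.0055, 0.03, 0], [0.4, 0, 0, 0.023, 0], [0.4, 0, 0, 0, 0]]
  ]
}}

```text
t: 11.68
tcp_pos: [0.537, -0.1447, 0.176]
tcp_rot: [-0.0, 0.958, -0.285, -0.004]
force: [-0.7, 0.5, -0.6]
opening: 0.034
finger_force: 0.0
```

Run:
```python
from to import *
p,m,c,o=cur(); print(p,m.T@(np.array([.540,-.1455,.124])-p))
S=8
im=cv2.resize(c["image"],None,fx=S,fy=S,interpolation=cv2.INTER_CUBIC)[:,:,::-1].copy()
q=((proj(c,[p,p+m[:,0]*.03,p+m[:,1]*.03,p-[0,0,.033],[.54,-.1455,.147],[.54,-.1455,.084]])+.5)*S).astype(int)
for k,col in zip(q,[(0,0,255)]+[(255,0,0),(0,255,0),(0,0,255),(0,255,255),(0,255,255)]): cv2.circle(im,tuple(map(int,k)),4,col,-1)
x,y=q[4]; cv2.imwrite("pics/l1.png",im[y-300:y+300,x-300:x+300])
```

```text
[ 0.54060357 -0.14621454  0.18054399] [-0.00109372 -0.00023618  0.05654065]
```

View pics/l1.png

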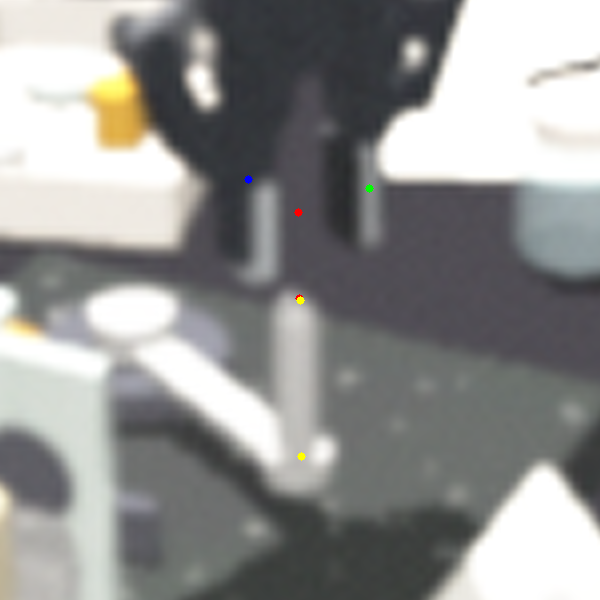

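The post (295, 300–460) lies right under the TCP, between the open fingers. I'll descend and grip it.

Request:
{"op": "play_rows", "data": {
  "commands": [
    [[0.4, 0, 0, 0.012, 0], [0.4, 0, 0, 0.015, 0], [0.4, 0, 0, 0.015, 0], [0.4, 0, 0, 0.013, 0], [0.4, 0, 0, 0, 0]]
  ]
}}

```text
t: 12.3
tcp_pos: [0.5401, -0.146, 0.1241]
tcp_rot: [-0.0, 0.958, -0.285, -0.001]
force: [-1.0, 0.4, -0.0]
opening: 0.0339
finger_force: 0.0
```

Request:
{"op": "play_rows", "data": {
  "commands": [
    [[0, 0, 0, 0, 0], [0, 0, 0, 0, 0], [0, 0, 0, 0, 0], [0, 0, 0, 0, 0], [0, 0, 0, 0, 0]]
  ]
}}

```text
t: 12.72
tcp_pos: [0.5417, -0.1452, 0.1265]
tcp_rot: [-0.001, 0.958, -0.286, 0.002]
force: [4.0, 5.8, -1.7]
opening: 0.0145
finger_force: 58.4
```

Run:
```python
from to import *
p,m,c,o=cur(); print(p,m.T@o["force"],o["opening"],o["finger_force"],np.arctan2(m[1,0],m[0,0]))
```

```text
[ 0.54174796 -0.14516224  0.12653086] [-0.8221148  -6.33646233  1.95799798] 0.014155590612785034 58.41876420134213 -0.5791902656630873
```

The post is gripped. I'll swing in small arc rows (turn −0.04, tangent 4.4 mm) and read the force after each.

Request:
{"op": "play_rows", "data": {
  "commands": [
    [[0, 0.0001, 0.0044, 0, -0.04], [0, 0.0001, 0.0044, 0, -0.04], [0, 0.0001, 0.0044, 0, -0.04]]
  ]
}}

```text
t: 13.17
tcp_pos: [0.5351, -0.1567, 0.1265]
tcp_rot: [-0.001, 0.974, -0.227, 0.002]
force: [4.8, 5.8, -3.3]
opening: 0.0143
finger_force: 58.5
```

Request:
{"op": "play_rows", "data": {
  "commands": [
    [[0, 0.0001, 0.0044, 0, -0.04]]
  ]
}}

```text
t: 13.25
tcp_pos: [0.5332, -0.1608, 0.1265]
tcp_rot: [-0.001, 0.978, -0.207, 0.002]
force: [4.0, 4.9, -2.2]
opening: 0.0142
finger_force: 58.5
```

Request:
{"op": "play_rows", "data": {
  "commands": [
    [[0, 0.0001, 0.0044, 0, -0.04]]
  ]
}}

```text
t: 13.33
tcp_pos: [0.5315, -0.1648, 0.1265]
tcp_rot: [-0.001, 0.982, -0.187, 0.002]
force: [5.2, 6.5, -1.4]
opening: 0.014
finger_force: 58.5
```

Request:
{"op": "play_rows", "data": {
  "commands": [
    [[0, 0.0001, 0.0044, 0, -0.04]]
  ]
}}

```text
t: 13.42
tcp_pos: [0.5301, -0.1685, 0.1265]
tcp_rot: [-0.001, 0.986, -0.168, 0.002]
force: [5.5, 9.4, -2.5]
opening: 0.0144
finger_force: 58.5
```

Request:
{"op": "play_rows", "data": {
  "commands": [
    [[0, 0.0001, 0.0044, 0, -0.04]]
  ]
}}

```text
t: 13.5
tcp_pos: [0.5287, -0.1727, 0.1265]
tcp_rot: [-0.001, 0.989, -0.148, 0.002]
force: [4.5, 6.5, -2.7]
opening: 0.0145
finger_force: 58.5
```

Request:
{"op": "play_rows", "data": {
  "commands": [
    [[0, 0.0001, 0.0044, 0, -0.04]]
  ]
}}

```text
t: 13.58
tcp_pos: [0.5274, -0.1772, 0.1265]
tcp_rot: [-0.001, 0.992, -0.128, 0.002]
force: [3.8, 5.9, -2.9]
opening: 0.0145
finger_force: 58.6
```

Request:
{"op": "play_rows", "data": {
  "commands": [
    [[0, 0.0001, 0.0044, 0, -0.04]]
  ]
}}

```text
t: 13.67
tcp_pos: [0.5263, -0.1817, 0.1265]
tcp_rot: [-0.0, 0.994, -0.108, 0.002]
force: [2.5, 3.9, -2.5]
opening: 0.0142
finger_force: 58.6
```

Request:
{"op": "play_rows", "data": {
  "commands": [
    [[0, 0.0001, 0.0044, 0, -0.04]]
  ]
}}

```text
t: 13.75
tcp_pos: [0.5254, -0.1861, 0.1265]
tcp_rot: [-0.0, 0.996, -0.089, 0.002]
force: [3.9, 6.4, -2.1]
opening: 0.0143
finger_force: 58.6
```

Request:
{"op": "play_rows", "data": {
  "commands": [
    [[0, 0, 0, 0, 0], [0, 0, 0, 0, 0]]
  ]
}}

```text
t: 13.92
tcp_pos: [0.5254, -0.1861, 0.1265]
tcp_rot: [-0.0, 0.996, -0.09, 0.002]
force: [4.0, 5.0, -2.6]
opening: 0.0145
finger_force: 58.7
```

The first click fell between 0.24 and 0.28 rad of tool swing: the push peaked at about 11 N and dropped to about 6 N. I'm at 0.40 now and will take finer steps over the second click.

Request:
{"op": "play_rows", "data": {
  "commands": [
    [[0, 0.0001, 0.0044, 0, -0.04]]
  ]
}}

```text
t: 14.0
tcp_pos: [0.5249, -0.1897, 0.1265]
tcp_rot: [-0.001, 0.998, -0.07, 0.002]
force: [3.1, 6.1, -2.5]
opening: 0.0145
finger_force: 58.6
```

Request:
{"op": "play_rows", "data": {
  "commands": [
    [[0, 0, 0.0022, 0, -0.02]]
  ]
}}

```text
t: 14.08
tcp_pos: [0.5245, -0.1922, 0.1264]
tcp_rot: [-0.001, 0.998, -0.059, 0.002]
force: [4.8, 8.3, -0.5]
opening: 0.0145
finger_force: 58.7
```

Request:
{"op": "play_rows", "data": {
  "commands": [
    [[0, 0, 0.0022, 0, -0.02]]
  ]
}}

```text
t: 14.17
tcp_pos: [0.5242, -0.194, 0.1264]
tcp_rot: [-0.001, 0.999, -0.049, 0.002]
force: [4.5, 9.5, -1.1]
opening: 0.0144
finger_force: 58.7
```

Request:
{"op": "play_rows", "data": {
  "commands": [
    [[0, 0, 0.0022, 0, -0.02]]
  ]
}}

```text
t: 14.25
tcp_pos: [0.524, -0.1961, 0.1264]
tcp_rot: [-0.001, 0.999, -0.039, 0.002]
force: [3.6, 8.0, -1.8]
opening: 0.0148
finger_force: 58.6
```

Request:
{"op": "play_rows", "data": {
  "commands": [
    [[0, 0.0001, 0.0022, 0, -0.02]]
  ]
}}

```text
t: 14.33
tcp_pos: [0.5238, -0.1984, 0.1264]
tcp_rot: [-0.001, 1.0, -0.029, 0.002]
force: [2.9, 8.4, -1.2]
opening: 0.0145
finger_force: 58.7
```

Request:
{"op": "play_rows", "data": {
  "commands": [
    [[0, 0, 0.0022, 0, -0.02]]
  ]
}}

```text
t: 14.42
tcp_pos: [0.5237, -0.2007, 0.1265]
tcp_rot: [-0.001, 1.0, -0.019, 0.002]
force: [3.4, 7.6, -1.8]
opening: 0.0141
finger_force: 58.7
```

Request:
{"op": "play_rows", "data": {
  "commands": [
    [[0, 0.0001, 0.0022, 0, -0.02]]
  ]
}}

```text
t: 14.5
tcp_pos: [0.5236, -0.2031, 0.1264]
tcp_rot: [-0.001, 1.0, -0.009, 0.001]
force: [2.8, 5.9, -0.3]
opening: 0.0141
finger_force: 58.7
```

Request:
{"op": "play_rows", "data": {
  "commands": [
    [[0, 0, 0.0022, 0, -0.02]]
  ]
}}

```text
t: 14.58
tcp_pos: [0.5236, -0.2054, 0.1265]
tcp_rot: [-0.0, 1.0, 0.001, 0.001]
force: [2.9, 5.7, -1.3]
opening: 0.0146
finger_force: 58.7
```

Request:
{"op": "play_rows", "data": {
  "commands": [
    [[0, 0, 0, 0, 0]]
  ]
}}

```text
t: 14.67
tcp_pos: [0.5236, -0.2059, 0.1265]
tcp_rot: [-0.0, 1.0, 0.001, 0.001]
force: [2.9, 5.7, -1.2]
opening: 0.0143
finger_force: 58.8
```

The second click peaked near 0.48–0.50 and fell off by 0.56, so the spacing is 0.24 as expected. I'll continue through the third.

Request:
{"op": "play_rows", "data": {
  "commands": [
    [[0, 0.0001, 0.0044, 0, -0.04], [0, 0.0001, 0.0044, 0, -0.04]]
  ]
}}

```text
t: 14.83
tcp_pos: [0.524, -0.2142, 0.1265]
tcp_rot: [-0.0, 0.999, 0.041, 0.001]
force: [2.7, 7.1, -1.1]
opening: 0.0145
finger_force: 58.8
```

Request:
{"op": "play_rows", "data": {
  "commands": [
    [[0, 0, 0.0022, 0, -0.02]]
  ]
}}

```text
t: 14.92
tcp_pos: [0.5241, -0.2166, 0.1264]
tcp_rot: [-0.0, 0.999, 0.051, 0.001]
force: [2.1, 7.4, -1.7]
opening: 0.0143
finger_force: 58.8
```

Request:
{"op": "play_rows", "data": {
  "commands": [
    [[0, 0, 0.0022, 0, -0.02]]
  ]
}}

```text
t: 15.0
tcp_pos: [0.5243, -0.2184, 0.1264]
tcp_rot: [-0.001, 0.998, 0.061, 0.001]
force: [3.3, 7.8, -1.0]
opening: 0.0146
finger_force: 58.9
```

Request:
{"op": "play_rows", "data": {
  "commands": [
    [[0, 0, 0.0022, 0, -0.02]]
  ]
}}

```text
t: 15.08
tcp_pos: [0.5245, -0.2202, 0.1264]
tcp_rot: [-0.001, 0.998, 0.071, 0.001]
force: [3.2, 9.9, -0.2]
opening: 0.0145
finger_force: 58.9
```

Request:
{"op": "play_rows", "data": {
  "commands": [
    [[0, 0.0001, 0.0022, 0, -0.02]]
  ]
}}

```text
t: 15.17
tcp_pos: [0.5248, -0.2222, 0.1264]
tcp_rot: [-0.001, 0.997, 0.081, 0.001]
force: [1.7, 8.9, -1.1]
opening: 0.0146
finger_force: 58.9
```

Request:
{"op": "play_rows", "data": {
  "commands": [
    [[0, 0, 0.0022, 0, -0.02]]
  ]
}}

```text
t: 15.25
tcp_pos: [0.5251, -0.2244, 0.1264]
tcp_rot: [-0.001, 0.996, 0.091, 0.001]
force: [2.1, 8.7, -1.3]
opening: 0.0145
finger_force: 58.8
```

Request:
{"op": "play_rows", "data": {
  "commands": [
    [[0, 0.0001, 0.0022, 0, -0.02]]
  ]
}}

```text
t: 15.33
tcp_pos: [0.5256, -0.2268, 0.1264]
tcp_rot: [-0.001, 0.995, 0.101, 0.001]
force: [2.2, 7.4, -1.1]
opening: 0.0143
finger_force: 58.9
```

Request:
{"op": "play_rows", "data": {
  "commands": [
    [[0, 0, 0.0022, 0, -0.02]]
  ]
}}

```text
t: 15.42
tcp_pos: [0.526, -0.2291, 0.1264]
tcp_rot: [-0.001, 0.994, 0.111, 0.001]
force: [1.1, 5.4, -1.0]
opening: 0.0145
finger_force: 58.8
```

Request:
{"op": "play_rows", "data": {
  "commands": [
    [[0, 0, 0.0022, 0, -0.02]]
  ]
}}

```text
t: 15.5
tcp_pos: [0.5266, -0.2314, 0.1264]
tcp_rot: [-0.001, 0.993, 0.12, 0.001]
force: [2.1, 6.0, -1.8]
opening: 0.0142
finger_force: 58.8
```

Request:
{"op": "play_rows", "data": {
  "commands": [
    [[0, 0, 0, 0, 0]]
  ]
}}

```text
t: 15.58
tcp_pos: [0.5266, -0.2318, 0.1265]
tcp_rot: [-0.0, 0.993, 0.12, 0.001]
force: [1.2, 6.3, -0.1]
opening: 0.0149
finger_force: 58.9
```

The third click peaked at 0.72 and fell off by 0.80; I'm at 0.82. The fourth should peak near 0.96 and be over by 1.04. I'll aim to stop at about 1.12, before the fifth rise at about 1.20.

Request:
{"op": "play_rows", "data": {
  "commands": [
    [[0, 0.0001, 0.0044, 0, -0.04], [0, 0.0001, 0.0044, 0, -0.04]]
  ]
}}

```text
t: 15.75
tcp_pos: [0.529, -0.2399, 0.1264]
tcp_rot: [-0.0, 0.987, 0.161, 0.001]
force: [1.3, 6.6, -0.5]
opening: 0.0144
finger_force: 58.9
```

Request:
{"op": "play_rows", "data": {
  "commands": [
    [[0, 0, 0.0022, 0, -0.02]]
  ]
}}

```text
t: 15.83
tcp_pos: [0.5297, -0.2422, 0.1264]
tcp_rot: [-0.001, 0.985, 0.17, 0.001]
force: [1.0, 7.8, 0.8]
opening: 0.0145
finger_force: 59.0
```

Request:
{"op": "play_rows", "data": {
  "commands": [
    [[0, 0, 0.0022, 0, -0.02]]
  ]
}}

```text
t: 15.92
tcp_pos: [0.5303, -0.2439, 0.1264]
tcp_rot: [-0.001, 0.984, 0.18, 0.001]
force: [0.9, 7.9, 0.7]
opening: 0.0142
finger_force: 59.0
```

Request:
{"op": "play_rows", "data": {
  "commands": [
    [[0, 0, 0.0022, 0, -0.02]]
  ]
}}

```text
t: 16.0
tcp_pos: [0.5309, -0.2456, 0.1264]
tcp_rot: [-0.001, 0.982, 0.19, 0.001]
force: [-0.2, 9.3, 1.0]
opening: 0.0143
finger_force: 59.0
```

Request:
{"op": "play_rows", "data": {
  "commands": [
    [[0, 0.0001, 0.0022, 0, -0.02]]
  ]
}}

```text
t: 16.08
tcp_pos: [0.5316, -0.2474, 0.1264]
tcp_rot: [-0.001, 0.98, 0.199, 0.001]
force: [-0.8, 9.0, 1.7]
opening: 0.0144
finger_force: 59.0
```

Request:
{"op": "play_rows", "data": {
  "commands": [
    [[0, 0, 0.0022, 0, -0.02]]
  ]
}}

```text
t: 16.17
tcp_pos: [0.5324, -0.2495, 0.1264]
tcp_rot: [-0.001, 0.978, 0.209, 0.001]
force: [-0.1, 8.6, 0.9]
opening: 0.0141
finger_force: 59.0
```

Request:
{"op": "play_rows", "data": {
  "commands": [
    [[0, 0.0001, 0.0022, 0, -0.02]]
  ]
}}

```text
t: 16.25
tcp_pos: [0.5334, -0.2517, 0.1264]
tcp_rot: [-0.001, 0.976, 0.219, 0.001]
force: [0.4, 6.9, 0.9]
opening: 0.0145
finger_force: 59.0
```

Request:
{"op": "play_rows", "data": {
  "commands": [
    [[0, 0, 0.0022, 0, -0.02]]
  ]
}}

```text
t: 16.33
tcp_pos: [0.5344, -0.2538, 0.1264]
tcp_rot: [-0.001, 0.973, 0.229, 0.001]
force: [-0.9, 6.8, 0.3]
opening: 0.0145
finger_force: 58.9
```

Request:
{"op": "play_rows", "data": {
  "commands": [
    [[0, 0, 0.0022, 0, -0.02]]
  ]
}}

```text
t: 16.42
tcp_pos: [0.5355, -0.256, 0.1264]
tcp_rot: [-0.001, 0.971, 0.238, 0.001]
force: [1.0, 6.4, 0.1]
opening: 0.0145
finger_force: 58.9
```

Request:
{"op": "play_rows", "data": {
  "commands": [
    [[0, 0, 0, 0, 0]]
  ]
}}

```text
t: 16.5
tcp_pos: [0.5357, -0.2563, 0.1264]
tcp_rot: [-0.0, 0.971, 0.238, 0.001]
force: [-0.9, 6.1, 0.4]
opening: 0.0144
finger_force: 59.0
```

The fourth click is passed: the peak near 0.96–0.98 was followed by a drop, and both orientation and chord give 1.06. I'll advance 0.05 to mid-range and settle.

Request:
{"op": "play_rows", "data": {
  "commands": [
    [[0, 0.0001, 0.0028, 0, -0.025], [0, 0, 0.0028, 0, -0.025], [0, 0, 0, 0, 0], [0, 0, 0, 0, 0], [0, 0, 0, 0, 0]]
  ]
}}

```text
t: 16.92
tcp_pos: [0.5384, -0.2614, 0.1264]
tcp_rot: [0.0, 0.965, 0.262, 0.001]
force: [0.5, 5.7, 1.7]
opening: 0.0146
finger_force: 59.2
```

Run:
```python
from to import *
p,m,c,o=cur(); print(p,np.arctan2(m[1,0],m[0,0])+.579,m.T@o["force"],o["finger_force"],np.abs(o["qvel"]).max())
s=c;t=viewer.camera("top")
th=-.0789;M=np.array([[np.cos(th),-np.sin(th)],[np.sin(th),np.cos(th)]]);h=np.array([.6354,-.2071])
print("angle by pos",np.arctan2(*(M.T@(p[:2]-h))[::-1])%6.283-2.64, np.linalg.norm(p[:2]-h))
o2=np.zeros((600,800,3),np.uint8)
for k,cc in enumerate((s,t)):
    S=5; im=cv2.resize(cc["image"],None,fx=S,fy=S,interpolation=cv2.INTER_CUBIC)
    x,y=(proj(cc,[.61,-.13,.1])[0]*S).astype(int); o2[:,400*k:400*k+400]=im[y-300:y+300,x-200:x+200]
save(dict(image=o2),"end.png")
```

```text
[ 0.53842538 -0.26141999  0.12639332] 1.108881389942343 [ 4.31386848 -3.78024771 -1.65320174] 59.147061626426876 0.001791809176058903
angle by pos 1.0909071154688115 0.11115187221638759
```

View pics/end.png

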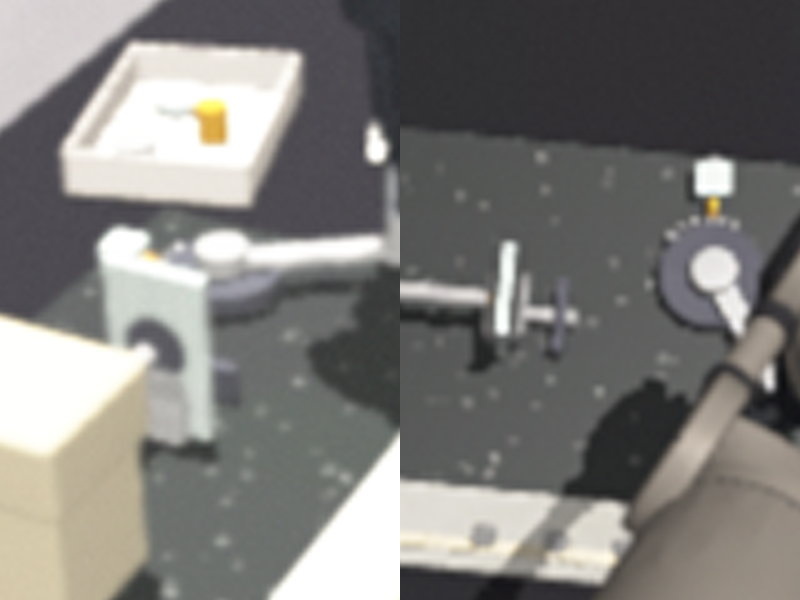

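The plate is upright and untouched in the clip: (160,340) in the side view, (508,290) in the top view. The block (714,177) over the knob (714,268) puts the index about +0.05 to 0.08 from the gauge's x, so the valid band centres slightly higher. I'll add 0.025 and hand in.

Request:
{"op": "play_rows", "data": {
  "commands": [
    [[0, 0, 0.0014, 0, -0.0125], [0, 0, 0.0014, 0, -0.0125], [0, 0, 0, 0, 0], [0, 0, 0, 0, 0], [0, 0, 0, 0, 0]]
  ]
}}

```text
t: 17.58
tcp_pos: [0.5396, -0.2635, 0.1264]
tcp_rot: [-0.0, 0.962, 0.274, 0.001]
force: [0.2, 6.1, 1.9]
opening: 0.0143
finger_force: 59.2
```

Run:
```python
from to import *
p,m,c,o=cur(2); print(p,np.arctan2(m[1,0],m[0,0])+.579,m.T@o["force"],o["finger_force"],np.abs(o["qvel"]).max())
print(workorder.job_done())
```

```text
[ 0.53963699 -0.26344341  0.12639567] 1.1337907895794515 [ 3.28013014 -5.13050255 -3.16455156] 59.190498429816216 0.0013609086455660963
the job is handed in; nothing more can be done
None
```

I handed the job in at about 17.7 s: the larger plate stands let go in the clip, and the gripper is holding the lever past the fourth click at about 1.13 rad from home, short of the fifth. The hand-in gave no verdict, so I can't confirm it passed.

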